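Tighten the roller's castle nut to the next cotter slot

ROBOT

A 7-joint arm with a two-finger parallel gripper is mounted at the origin on a cart in front of the work surface, level with it; the furniture and walls round the work are solid. World frame = base frame: x ahead of the robot, y to its left, z up, the work surface at z = 0. Lengths are in m, angles in degrees, forces in N, time in s.
With the tool pointing down it reaches from about 0.425 to 0.875 m from the base axis. Payload 4.7 kg.
Tool frame: the origin (TCP) lies at the very end of the fingers, on their centre line; the grasp point (between the pads) lies 19 mm behind it; z points along the fingers, y is the line along which they close (so a half turn about z gives the same grasp; the last joint's range is limited). The gripper opens to 87 mm and grips with 3 to 60 N. Pads are 19 mm wide; open, the fingers measure 117 mm over their backs; the gripper's body (75 mm by 190 mm) begins 51 mm behind the grasp point.
Start: joints at [-67.947, 18.392, -4.016, 83.108, 1.295, 78.541, -3.26], TCP at [0.236, 0.606, 0.223] pointing down, gripper open.
Joint ranges: [-163.93, 163.93], [-17.29, 119.83], [-79.2, 71.16], [3.27, 140.29], [-89.18, 269.18], [5.43, 117.66], [-154.24, 154.24]. Speed limits (degrees/s): [147.25, 147.25, 180, 180, 180, 180, 180].

INTERFACE

Orientations are given as [roll, pitch, yaw] about the fixed x, y, z axes, in that order (R = Rz(yaw) Ry(pitch) Rx(roll)).
In Python, from cell import get_obs, read_camera, sign_off, silhouettes gives the robot as it stands.
- The arm moves only by the tool play_rows, never from a script. Its argument "steps" is a list that holds one entry, the list of rows, each a list of 7 numbers: the shift along the tool's x, y, z in m, then the turn, a rotation vector about the tool's x, y, z in rad, then the finger opening in m, from 0 to 0.087. A call has 1 to 12 rows; each row shifts and turns the commanded pose from where the row before left it, along the tool's axes as they then stand; what a row does not reach is not made up. A row lasts 1/10 s, in which the tool goes at most 50 mm and 8.59 degrees, less where a joint would pass 70% of its speed; a pose out of reach is approached as far as the arm can. A call is refused whole if a number of a shift passes 0.05 or a number of a turn 0.15, either way. A call with a gripper value outside its range is refused whole. The fingers move at their own pace and stop on an object; "force" is the grip in N (left out, the last holds). Time passes only in rows, so rows that do not move let the fingers close. It gives the time, the measured TCP pose, the force, the opening and the grip force at its end, in the units of the state.
- get_obs(): the state, without advancing time (a new reading comes with each control period).
- read_camera(name): name is "scene" or "top" or "wrist"; returns a dict with "frame" (384x512x3 uint8, red, green, blue), "intrinsics" (3x3 intrinsics, pixels), "view" (4x4, takes a point from world to camera coordinates). Camera axes: x right, y up, looking along -z (the intrinsics and any distortion apply to the point x, -y, -z); pixel columns grow to the right and rows downward; lengths in m; the calibration is good to about 2 mm. A picture is of the moment at which its call begins. There is no depth.
- sign_off(): hands the job in; it is judged then, once.
Trained networks look in the newest picture that a camera, given by its name, has taken for a name from the list of things; names that differ only in an ending like _2 or _b are one class to them, and where a whole thing is asked for, a point or a joint stands for the part that bears it (a point fixed in the world has none). Each returns a list of dicts, best first, with "p" (0 to 1); they miss things now and then, are a little off and sometimes report something else, mostly with a low value. They report only what shows in the picture. A call takes as long as a camera call.
- silhouettes(camera, name): "pixels" (384x512 bool, what is visible of it) and "extent" ([left, top, right, bottom] in pixels, round what is visible of it).
The state is a dict: "time_s": time; "qpos": joint angles; "joint_velocities": joint speeds; "effort": joint torques, N m; "tool_pos": TCP position; "tool_rot": TCP orientation; "force": force on the tool from outside, world axes, zero at the start; "wrist_torque": the same for the moment, N m; "grip_width": finger opening in m; "grasp_force": force on a finger pad.
Only numpy, scipy, OpenCV 4.12 (cv2) and the standard library are available. Lean on these libraries where they do the work, as an engineer would, in place of code of your own. Each camera call takes 0.05 s, during which the arm holds its last target. There are 200 camera calls.

TASK

Two roller arms of the lathe's steady rest are bolted to the bench; one has its red split pin fitted already, so do not touch it. On the other the castle nut is only finger tight: tighten it clockwise (seen from above) and carry on just until the next slot lines up with the cotter hole in the axle, which runs along the arm and is marked by the white line on the axle's end, then let go. Do not slacken it to the slot before, nor turn it on to a later slot.

Things in the scene. Friction and masses are not known exactly. Their poses are not given: they have to be found in the camera images.
- nut_centre (a point): Centre of the brass castle nut without a pin, on its upright axis, 72 mm above the worktop; turns with it. Hexagon 48 mm across flats, 55 mm over corners, 58 to 86 mm above the worktop; on it a 38 mm round crown up to 100 mm, with six slots 10 mm wide, one over the middle of each flat; the axle's end is at 104 mm. z up; x lies along a slot, square to a flat. Roller's top 41 mm above the worktop.
- castle_nut (a joint): Turn of that nut (rad), growing as it is tightened, clockwise from above. At 0 a slot lies over the cotter hole but the nut is slack; it starts finger tight at 0.24 to 0.50. The next slot lines up at 1.047 (60 degrees). Turning takes about 0.26 N m at first, 0.38 N m there; the nut stays where it is left and keeps its height.
- roller_arm: The arm with that nut: blue bar 210 x 40 x 10 mm, fixed flat on the worktop, with an orange roller (76 mm diameter) lying on one end under the nut and two bolts near the other. Origin on the axle at worktop height; z up; x along the bar from axle to bolts, which is also the direction of the cotter hole (5 mm, 93 mm above the worktop) and of the white line on the axle's end.
- pinned_arm: The finished arm, same make, sizes and axes, fixed to the worktop; a red-painted split pin, 70 mm long, lies through its nut's slots along x, with a ring at one end and spread legs at the other. Not to be touched. Origin on its axle at worktop height.

How it is judged (in metres and radians):
On the way:
1. the nut is tightened: turned clockwise past 0.75 rad (value of joint castle_nut above 0.75 rad), for 0.1 s.
At the end, for the whole second after the job is handed in: The nut is tight with its next slot over the cotter hole: its joint within 10 degrees of 60 degrees (0.872 to 1.222 rad), and it stays there (value of joint castle_nut between 0.872 and 1.222 rad); the robot touches nothing.
It fails at once if the nut is slackened back to the slot before (joint below 0.06 rad) (value of joint castle_nut below 0.06 rad).
It fails at once if the nut is turned far past the slot towards a later one (joint above 1.45 rad) (value of joint castle_nut above 1.45 rad).
It fails at once if the finished arm with the split pin is touched (contact force between pinned_arm and the fingers above 1 N or contact force between pinned_arm and the arm above 1 N).
It also fails if it takes over 32 s, if anything falls off the work surface, if the arm or the gripper's body presses on something with over 40 N, if the wrist force passes 120 N, or if a joint passes its speed limit or range.

## Working session

There is one attempt and no reset: what is moved stays moved. The work goes in short steps, Python scripts to look and compute and a tool call to move; the robot and the scene stay as the last step left them, time stands still between calls to the robot, and variables do not carry over. Pictures are saved under pics/ and viewed, at most 10 in all, crops included, and the job is handed in when it is done.

Besides the shell and the picture viewer there is one more tool, called after ">>>" as name(argument=value, ...) on one line, values as JSON. play_rows: Moves the arm, as the interface text tells. Its arguments: {"type":"object","properties":{"steps":{"type":"array","items":{"type":"array","items":{"type":"array","items":{"type":"number"}}}},"force":{"type":"number"}},"required":["steps"]}

```bash
mkdir -p pics; ls; python3 - <<'E'
from cell import *
import cv2,numpy as np
o=get_obs();print({k:np.round(v,3).tolist() for k,v in o.items()})
ims=[]
for c in("top","scene"):
    r=read_camera(c);cv2.imwrite(f"pics/{c}0.png",r["frame"][:,:,::-1]);np.savez(f"{c}0.npz",**r)
    print(c,np.round(r["intrinsics"],1).tolist(),np.round(r["view"],4).tolist())
    for n in("nut_centre","roller_arm","pinned_arm"):
        for d in silhouettes(c,n):
            ys,xs=np.nonzero(d["pixels"]);print(c,n,round(d["p"],2),d["extent"],xs.mean().round(1),ys.mean().round(1))
E
```

```text
pics
{'time_s': 0.0, 'qpos': [-67.946, 18.438, -4.014, 83.174, 1.295, 78.54, -3.259], 'joint_velocities': [0.049, -0.015, -0.135, 0.089, 0.087, -0.095, -0.003], 'effort': [-0.001, -49.127, -0.404, -31.253, -0.064, 0.044, 0.0], 'tool_pos': [0.235, 0.605, 0.221], 'tool_rot': [-179.894, 0.006, 158.756], 'force': [1.101, -0.25, -0.062], 'wrist_torque': [0.048, -0.005, -0.011], 'grasp_force': 0.0, 'grip_width': 0.087}
top [[410.2, 0.0, 261.0], [0.0, 410.2, 193.0], [0.0, 0.0, 1.0]] [[0.046, -0.9989, 0.006, -0.0187], [0.9669, 0.046, 0.2509, -0.5361], [-0.2509, -0.0057, 0.968, -0.8133], [0.0, 0.0, 0.0, 1.0]]
top nut_centre 0.69 [176.5, 171.2, 203.2, 198.0] 192.9 183.7
top roller_arm 0.78 [176.4, 116.4, 237.4, 203.4] 206.8 168.3
top pinned_arm 0.75 [349.7, 128.9, 389.9, 212.4] 366.2 175.9
scene [[441.4, 0.0, 256.6], [0.0, 441.4, 192.5], [0.0, 0.0, 1.0]] [[0.8356, -0.5491, -0.0138, -0.4521], [0.4258, 0.6318, 0.6477, -0.273], [-0.3469, -0.5471, 0.7618, -0.7636], [0.0, 0.0, 0.0, 1.0]]
scene nut_centre 0.62 [210.8, 135.1, 234.9, 155.7] 221.6 146.8
scene roller_arm 0.97 [205.1, 130.1, 306.3, 175.5] 244.4 156.6
scene pinned_arm 0.72 [313.2, 236.5, 395.5, 310.2] 349.5 274.1
```

View pics/top0.png

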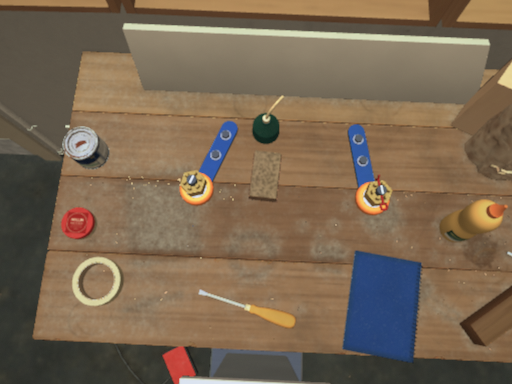

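```bash
cat > h.py <<'E'
import numpy as np,cv2
def ray(r,u,v,z):
    K,V=r["intrinsics"],r["view"];R=V[:3,:3];c=-R.T@V[:3,3]
    d=np.array([(u-K[0,2])/K[0,0],-(v-K[1,2])/K[1,1],-1]);d=R.T@d
    return c+d*(z-c[2])/d[2]
def proj(r,P):
    V,K=r["view"],r["intrinsics"];p=np.atleast_2d(P)@V[:3,:3].T+V[:3,3]
    return np.c_[K[0,0]*p[:,0]/-p[:,2]+K[0,2],K[1,1]*p[:,1]/p[:,2]+K[1,2]]
E
python3 - <<'E'
from h import *
t=dict(np.load("top0.npz"));s=dict(np.load("scene0.npz"))
print("nut top",ray(t,192.9,183.7,.08).round(3),"scene",ray(s,221.6,146.8,.08).round(3))
for p in((215,155),(226,135),(237,122),(362,161),(354,139)):print(ray(t,*p,.012).round(3))
print("pinned",ray(t,374,193,.08).round(3),"board",ray(t,300,100,0).round(3))
a=cv2.resize(t["frame"][110:215,165:400],None,fx=3.4,fy=3.4,interpolation=cv2.INTER_CUBIC)
cv2.imwrite("pics/c1.png",a[:,:,::-1])
E
```

```text
nut top [0.547 0.152 0.08 ] scene [0.544 0.142 0.08 ]
[0.638 0.119 0.012]
[0.689 0.096 0.012]
[0.724 0.072 0.012]
[ 0.639 -0.226  0.012]
[ 0.694 -0.208  0.012]
pinned [ 0.545 -0.233  0.08 ] board [ 0.795 -0.078  0.   ]
```

View pics/c1.png

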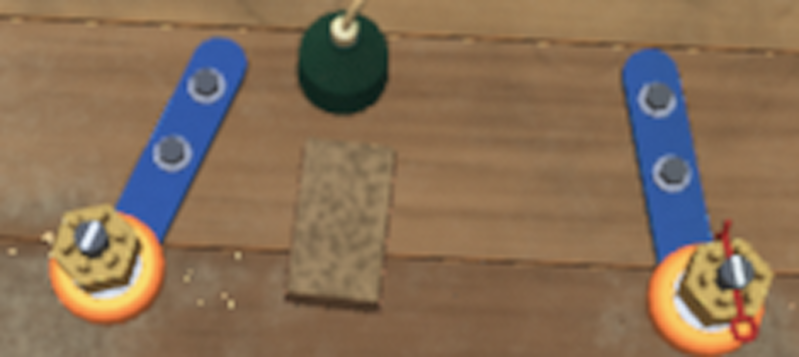

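>>> play_rows(steps=[[[-0.037,-0.0255,0,0,0,0,0.087],[-0.037,-0.0255,0,0,0,0,0.087],[-0.037,-0.0255,0,0,0,0,0.087],[-0.037,-0.0255,0,0,0,0,0.087],[-0.037,-0.0255,0,0,0,0,0.087],[-0.037,-0.0255,0,0,0,0,0.087],[-0.037,-0.0255,0,0,0,0,0.087],[-0.037,-0.0255,0,0,0,0,0.087],[-0.037,-0.0255,0,0,0,0,0.087],[-0.037,-0.0255,0,0,0,0,0.087],[-0.037,-0.0255,0,0,0,0,0.087],[-0.037,-0.0255,0,0,0,0,0.087]]])

```text
time_s: 1.6
tool_pos: [0.5393, 0.1582, 0.223]
tool_rot: [179.9, 0.0, 158.8]
force: [0.9, 0.8, 0.5]
grip_width: 0.087
grasp_force: 0.0
```

>>> play_rows(steps=[[[0,0,0,0,0,0,0.087],[0,0,0,0,0,0,0.087],[0,0,0,0,0,0,0.087]]])

```text
time_s: 1.9
tool_pos: [0.5379, 0.1612, 0.2225]
tool_rot: [180.0, -0.0, 158.9]
force: [-0.2, 0.9, -0.0]
grip_width: 0.0873
grasp_force: 0.0
```

```bash
python3 - <<'E'
from cell import *
from h import *
r=read_camera("wrist");np.savez("w1.npz",**r)
V=r["view"];print("campos",(-V[:3,:3].T@V[:3,3]).round(3),r["intrinsics"].round(1).tolist())
o=get_obs();print(o["time_s"],np.round(o["tool_pos"],3),np.round(o["tool_rot"],1),np.round(o["qpos"],1))
for n in("nut_centre","roller_arm"):
    for d in silhouettes("wrist",n):
        ys,xs=np.nonzero(d["pixels"]);print(n,round(d["p"],2),d["extent"],xs.mean().round(1),ys.mean().round(1))
cv2.imwrite("pics/w1.png",cv2.resize(r["frame"],(800,600),interpolation=cv2.INTER_CUBIC)[:,:,::-1])
E
```

```text
campos [0.463 0.19  0.385] [[325.3, 0.0, 261.0], [0.0, 325.3, 193.1], [0.0, 0.0, 1.0]]
1.95 [0.538 0.162 0.223] [180.   -0.  158.9] [-35.3   7.5  17.5  96.6  -2.4  76.2  51.5]
nut_centre 0.98 [231.8, 162.9, 279.6, 223.1] 256.8 192.0
roller_arm 0.58 [225.6, 150.3, 292.0, 314.0] 257.4 206.1
```

View pics/w1.png

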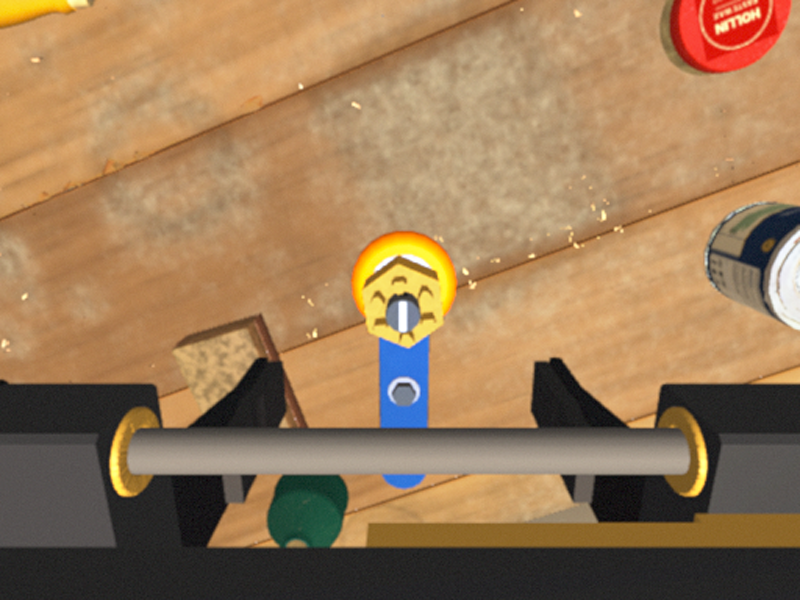

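```bash
cat >> h.py <<'E'
def rect(r,c,z,yaw,h=.04,n=400):
    "patch on plane z; up = along world yaw (deg), right = clockwise of it"
    a=np.radians(yaw);f=np.array([np.cos(a),np.sin(a),0]);g=np.array([np.sin(a),-np.cos(a),0])
    P=np.array([[*c[:2],z]])+h*np.array([f-g,f+g,-f+g,-f-g])
    q=proj(r,P).astype(np.float32)
    H=cv2.getPerspectiveTransform(q,np.float32([[0,0],[n,0],[n,n],[0,n]]))
    return cv2.warpPerspective(r["frame"],H,(n,n),flags=cv2.INTER_CUBIC)
E
python3 - <<'E'
from h import *
r=dict(np.load("w1.npz"));t=dict(np.load("top0.npz"))
c=ray(r,258,201,.104);b=ray(r,403/1.5625,391/1.5625,.014)
print("axle",c.round(4),"bolt",b.round(4),"arm yaw",np.degrees(np.arctan2(*(b-c)[1::-1])), "dist",np.hypot(*(b-c)[:2]),"top axle",ray(t,192,179.7,.104).round(4))
A=[rect(r,c,z,-21,.035) for z in(.1,.086)]
cv2.imwrite("pics/r1.png",np.hstack(A)[:,:,::-1])
E
```

```text
axle [0.5479 0.1535 0.104 ] bolt [0.636  0.1181 0.014 ] arm yaw -21.878887376390562 dist 0.09490913385065022 top axle [0.5487 0.1505 0.104 ]
```

View pics/r1.png

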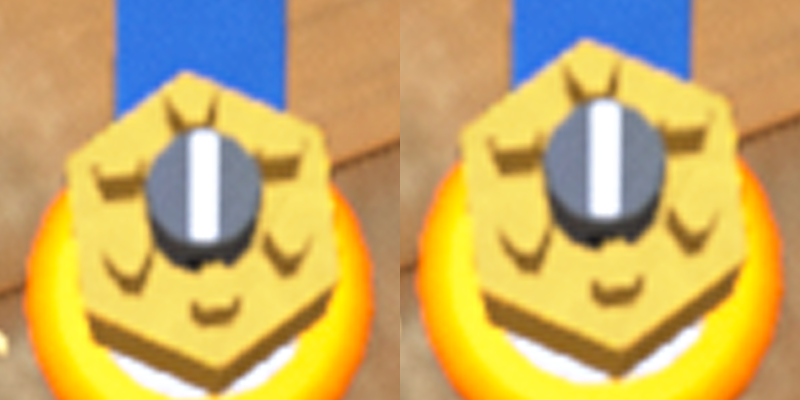

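>>> play_rows(steps=[[[0,0,0,0,0,-0.098,0.087],[-0.006,-0.003,0.02,0,0,0,0.087],[-0.006,-0.003,0.02,0,0,0,0.087],[0,0,0.02,0,0,0,0.087],[0,0,0.02,0,0,0,0.087],[0,0,0,0,0,0,0.087],[0,0,0,0,0,0,0.087],[0,0,0,0,0,0,0.087]]])

```text
time_s: 2.85
tool_pos: [0.5492, 0.1515, 0.144]
tool_rot: [179.9, 0.1, 164.4]
force: [0.2, -0.0, 0.8]
grip_width: 0.0869
grasp_force: 0.0
```

```bash
python3 - <<'E'
from cell import *
from h import *
r=read_camera("wrist");np.savez("w2.npz",**r)
o=get_obs();print(o["time_s"],np.round(o["tool_pos"],4),np.round(o["tool_rot"],1))
P=np.array([[.548,.1525,.104],[.548,.1525,.086]]);print(proj(r,P).round(1))
f=r["frame"][100:384,140:372];A=cv2.resize(f,None,fx=2.1,fy=2.1)
B=rect(r,P[0],.086,-21.5,.035,300);B=cv2.copyMakeBorder(B,0,A.shape[0]-300,0,0,cv2.BORDER_CONSTANT)
cv2.imwrite("pics/w2.png",np.hstack([A,B])[:,:,::-1])
E
```

```text
2.9 [0.5492 0.1514 0.1441] [1.799e+02 1.000e-01 1.644e+02]
[[263.1 218.6]
 [263.  209.4]]
```

View pics/w2.png

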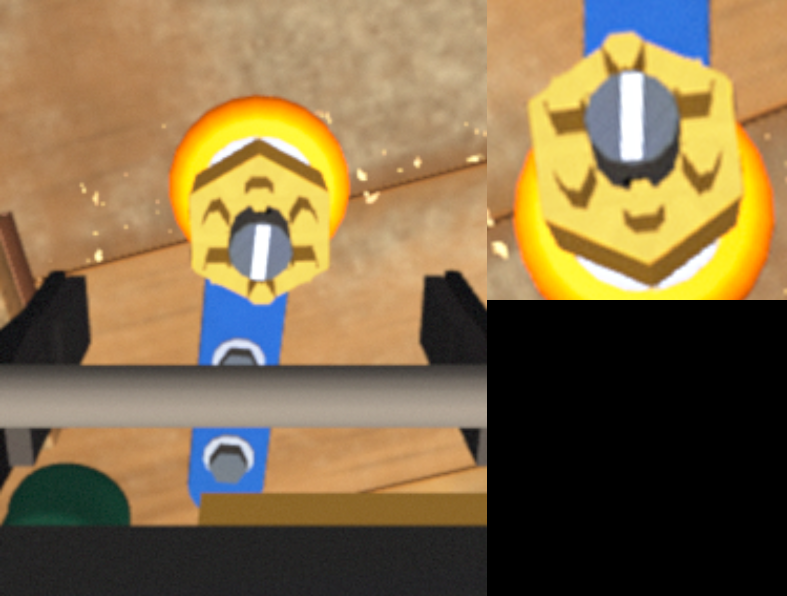

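>>> play_rows(steps=[[[0.001,0.001,0.02,0,0,0,0.087],[0,0,0.02,0,0,0,0.087],[0,0,0.02,0,0,0,0.087],[0,0,0.02,0,0,0,0.087],[0,0,0.01,0,0,0,0.087],[0,0,0,0,0,0,0.087],[0,0,0,0,0,0,0.087]]])

```text
time_s: 3.6
tool_pos: [0.5485, 0.1522, 0.0536]
tool_rot: [179.9, 0.1, 164.4]
force: [-0.1, -0.1, 0.0]
grip_width: 0.0868
grasp_force: 0.0
```

>>> play_rows(steps=[[[0,0,0,0,0,0,0.06],[0,0,0,0,0,0,0.052],[0,0,0,0,0,0,0.044],[0,0,0,0,0,0,0.044],[0,0,0,0,0,0,0.044],[0,0,0,0,0,0,0.044]]], force=10)

```text
time_s: 4.2
tool_pos: [0.5482, 0.1535, 0.0527]
tool_rot: [179.9, 0.0, 164.4]
force: [3.1, 5.8, -2.5]
grip_width: 0.0485
grasp_force: 2.7
```

>>> play_rows(steps=[[[0,0.001,0,0,0,0,0.044],[0,0,0,0,0,0,0.04],[0,0,0,0,0,0,0.04],[0,0,0,0,0,0,0.04]]], force=45)

```text
time_s: 4.6
tool_pos: [0.5482, 0.1536, 0.0527]
tool_rot: [180.0, 0.0, 164.4]
force: [2.2, 3.5, 0.3]
grip_width: 0.0476
grasp_force: 44.9
```

>>> play_rows(steps=[[[0,0,0,0,0,0.05,0.04],[0,0,0,0,0,0.05,0.04],[0,0,0,0,0,0.05,0.04],[0,0,0,0,0,0.05,0.04],[0,0,0,0,0,0.05,0.04],[0,0,0,0,0,0.05,0.04],[0,0,0,0,0,0,0.04],[0,0,0,0,0,0,0.04]]])

```text
time_s: 5.4
tool_pos: [0.5484, 0.154, 0.0527]
tool_rot: [179.9, 0.0, 147.2]
force: [2.6, 4.4, -0.4]
grip_width: 0.0474
grasp_force: 44.8
```

>>> play_rows(steps=[[[0,0,0,0,0,0.05,0.04],[0,0,0,0,0,0.05,0.04],[0,0,0,0,0,0.05,0.04],[0,0,0,0,0,0.05,0.04],[0,0,0,0,0,0.05,0.04],[0,0,0,0,0,0.05,0.04],[0,0,0,0,0,0.03,0.04],[0,0,0,0,0,0,0.04],[0,0,0,0,0,0,0.04],[0,0,0,0,0,0,0.04]]])

```text
time_s: 6.4
tool_pos: [0.5487, 0.1543, 0.0527]
tool_rot: [179.8, -0.0, 128.4]
force: [3.2, 6.9, -3.0]
grip_width: 0.0476
grasp_force: 44.8
```

```bash
python3 - <<'E'
from cell import *
from h import *
r=read_camera("wrist");np.savez("w3.npz",**r)
B=np.hstack([rect(r,[.548,.153],z,-21.5,.035,400) for z in (.1,.086)])
cv2.imwrite("pics/w3.png",B[:,:,::-1])
E
```

```text
(no output)
```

View pics/w3.png

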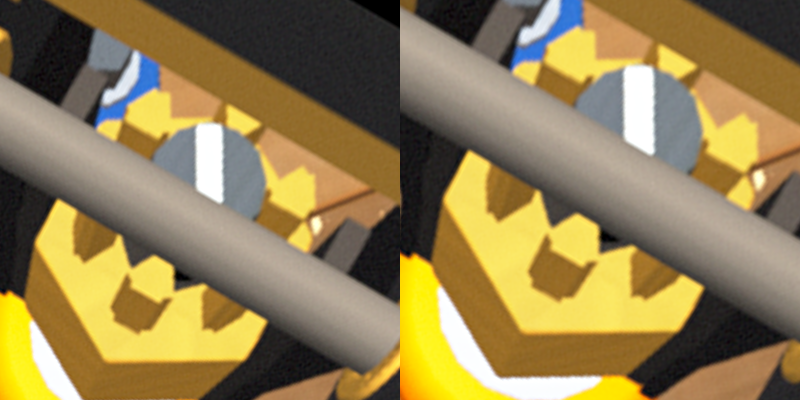

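>>> play_rows(steps=[[[0,0,0,0,0,0,0.06],[0,0,0,0,0,0,0.087],[0,0,0,0,0,0,0.087],[0,0,0,0,0,0,0.087],[0,0,0,0,0,0,0.087],[0,0,-0.02,0,0,0,0.087],[0,0,-0.03,0,0,0,0.087],[0,0,-0.03,0,0,0,0.087],[0,0,-0.03,0,0,0,0.087],[0,0,-0.03,0,0,0,0.087],[0,0,0,0,0,0,0.087],[0,0,0,0,0,0,0.087]]])

```text
time_s: 7.65
tool_pos: [0.5482, 0.1528, 0.193]
tool_rot: [179.9, 0.0, 128.3]
force: [-0.3, -0.1, -0.9]
grip_width: 0.0864
grasp_force: 0.0
```

```bash
python3 - <<'E'
from cell import *
from h import *
r=read_camera("wrist")
B=np.hstack([rect(r,[.548,.153],z,-21.5,.035,400) for z in (.1,.086)])
cv2.imwrite("pics/w4.png",B[:,:,::-1])
E
```

```text
(no output)
```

View pics/w4.png

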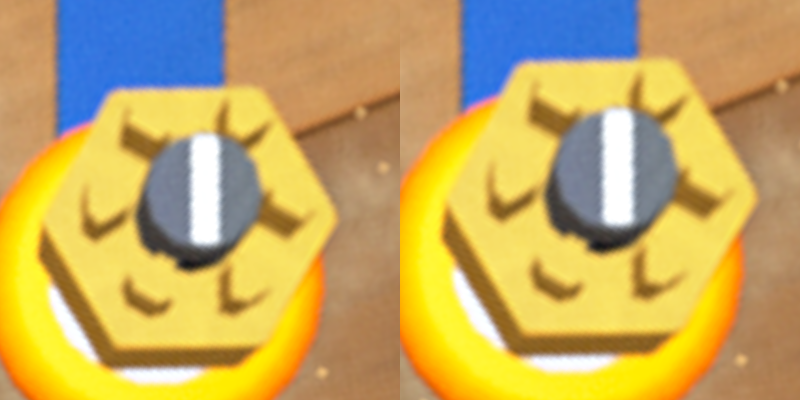

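```bash
python3 -c "
from cell import *
print(sign_off())"
```

```text
the job is handed in; nothing more can be done
None
```

I turned the castle nut about 36° clockwise, and the last wrist picture shows its flats square to the arm, so the next slot lines up with the cotter hole; I released it, moved the gripper clear without going near the pinned arm, and handed the job in (no verdict was returned).

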